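# Latch the amber filter over its light port

### The arm

A 6-joint arm with a two-finger parallel gripper is mounted at the origin on the work surface. World frame = base frame: x ahead of the robot, y to its left, z up, the work surface at z = 0. Lengths are in m, angles in rad, forces in N, time in s.
With the tool pointing down it reaches from about 0.425 to 0.925 m from the base axis. Payload 12.5 kg.
Tool frame: the origin (TCP) lies between the finger pads; the fingertips stand 17 mm ahead of it and the grasp point (between the pads) lies 2 mm behind it; z points along the fingers, y is the line along which they close (so a half turn about z gives the same grasp; the last joint's range is limited). The gripper opens to 85 mm and grips with 20 to 120 N. Pads are 22 mm wide; open, the fingers measure 114 mm over their backs; the gripper's body (76 mm by 85 mm) begins 54 mm behind the grasp point. The pads swing forward as they close: fully open they stand 13 mm farther back than shut.
Start: joints at [-0.106, 0.491, 1.559, -0, 1.092, -0.106], TCP at [0.625, 0, 0.213] pointing down, gripper open.
Joint ranges: [-3.1, 3.1], [-0.84, 2.19], [0.05, 2.79], [-1.13, 4.28], [0.06, 2.93], [-2.69, 2.69]. Speed limits (rad/s): [2.22, 2.22, 2.79, 3.14, 3.14, 3.14].

### API

Orientations are given as a rotation vector (axis times angle).
In Python, from plant import sense, grab_frame, camera_info, finish_job gives the robot as it stands.
- The arm moves only by the tool send_rows, never from a script. Its arguments are lists of equal length, an entry for each row: "offset": the shift along the world's x, y, z in mm, a list of three; "rotation": the turn, a rotation vector about the world's x, y, z in degrees, a list of three; "grip": the finger opening in mm, from 0 to 85.4. In form: {"offset": [[x, y, z], ...], "rotation": [[wx, wy, wz], ...], "grip": [grip, ...]}. A call has 1 to 12 rows; each row is the pose to reach, as a shift and turn from the pose commanded when the call began; what a row does not reach only later rows make up. A row lasts 1/8 s, in which the tool goes at most 62.5 mm and 10.7 degrees, less where a joint would pass 70% of its speed; a pose out of reach is approached as far as the arm can. A call with a gripper value outside its range is refused whole. The fingers move at their own pace and stop on an object; the grip force is fixed at half the most. Time passes only in rows, so rows that repeat a pose let the fingers close. It gives the time, the measured TCP pose, the force and the opening at its end, in the units of the state.
- sense(): the state, without advancing time (a new reading comes with each control period).
- grab_frame(name): name is "scene" or "side" or "wrist"; returns (picture, depth): 400x640x3 uint8, red, green, blue; 400x640 float32, m along the optical axis (not along the pixel's ray), 0 where there is no reading.
- camera_info(name): a dict with "mtx" (3x3 intrinsics, pixels), "extrinsics" (4x4, takes a point from world to camera coordinates). Camera axes: x right, y down, z forward; pixel columns grow to the right and rows downward; lengths in m; the calibration is good to about 2 mm. A picture is of the moment at which its call begins: read the wrist's pose just before it. camera_info takes no time and is no camera call; for the wrist camera it gives the pose at the moment of the call.
- finish_job(): hands the job in, once; it reports no verdict.
The state is a dict: "time": time; "qpos": joint angles; "joint_vel": joint speeds; "joint_efforts": joint torques, N m; "ee_pos": TCP position; "tool_rot": TCP orientation; "wrist_force": force on the tool from outside, world axes, zero at the start; "torque": the same for the moment, N m; "opening": finger opening in m.
Only numpy, scipy, OpenCV 4.12 (cv2) and the standard library are available. Lean on these libraries where they do the work, as an engineer would, in place of code of your own. Each camera call takes 0.05 s, during which the arm holds its last target. There are 200 camera calls.

### The job

Set the amber filter on its lamp: swing its arm by the orange knob, against the spring, past the end of the curved rail until the filter is over the light port, and let the arm down behind the rail's end so that the rail holds it there when you let go. Leave the lamp with the green filter as it is.

Things in the scene. Friction and masses are not known exactly. Their poses are not given: they have to be found in the camera images.
- amber_knob (a point): Upright orange round knob (20 mm diameter, 48 mm tall) at the end of the amber filter's arm; this point is on its axis, 20 mm below its top, 28 mm above the arm's flat top, and moves with it. The arm: a bar 14 wide, 10 thick, with a round amber filter (64 mm) half-way, turning on an upright post, lower than the knob, 140 mm from the knob's axis. x axis: along the arm from knob to post; z up.
- amber_seat (a point): Where amber_knob is when the arm is latched, fixed on the amber lamp (grey box 190 x 190 x 55 mm, fixed to the bench), 103 mm above the bench. z up; x points to the post, whose axis is 140 mm along +x. The parked knob is on the +y side, 14 mm higher. The rail's end face stops the seated arm on its +y side; the rail's top is then 4 mm above the arm's top, its outer face 12 mm clear of the knob.
- amber_swing (a joint): Turn of the amber arm about its post, rad, counter-clockwise from above. 0 parked, 1.0 at the seat, stop at 1.22. A torsion spring (0.35 N m/rad) returns it to 0: about 1.3 N at the knob to start, about 4 N at the seat. Up to about 1.0 the arm rides on the curved rail; beyond (1.1 is good) it can go down off the rail's end, and then the spring presses it back against that end, at 1.0.
- amber_arm (a joint): How far the amber arm has slid down its post, m: 0 riding on top of the rail, 0.014 fully down (latched), -0.004 lifted to its upper stop. It goes down by its own weight (about 0.15 kg) when past the rail's end and not held up.
- green_knob (a point): The like point on the green knob of the other lamp, same make and size, with a green filter. To be left alone.

How it is judged:
By the outcome, as a careful person would: the job done as asked, in the order asked, and still so for the second after the job is handed in, with the robot touching nothing.
It also fails if it takes over 32 s, if anything falls off the work surface, if the arm or the gripper's body presses on something with over 40 N, if the wrist force passes 120 N, or if a joint passes its speed limit or range.

## Working session

There is one attempt and no reset: what is moved stays moved. The work goes in short steps, Python scripts to look and compute and a tool call to move; the robot and the scene stay as the last step left them, time stands still between calls to the robot, and variables do not carry over. Pictures are saved under pics/ and viewed, on a budget of 10 in all, crops included, one or two more only if the job needs it, and the job is handed in when it is done.

Besides the shell and the picture viewer there is one more tool, called after ">>>" as name(argument=value, ...) on one line, values as JSON. send_rows: Moves the arm, as the interface text tells. Its arguments: {"type":"object","properties":{"offset":{"type":"array","items":{"type":"array","items":{"type":"number"}}},"rotation":{"type":"array","items":{"type":"array","items":{"type":"number"}}},"grip":{"type":"array","items":{"type":"number"}}},"required":["offset","rotation","grip"]}

```bash
mkdir -p pics; cat > h.py <<'E'
import numpy as np, cv2
from plant import sense, grab_frame, camera_info, finish_job
def save(n,im): cv2.imwrite('pics/'+n+'.png',im[:,:,::-1])
def cloud(name,d):
    c=camera_info(name);K=np.array(c['mtx']);E=np.array(c['extrinsics'])
    v,u=np.mgrid[:d.shape[0],:d.shape[1]]
    p=np.stack([(u-K[0,2])/K[0,0]*d,(v-K[1,2])/K[1,1]*d,d],-1)
    return (p-E[:3,3])@E[:3,:3]
E
python3 - <<'E'
from h import *
s=sense();print(s['time'],s['ee_pos'],s['tool_rot'])
for n in ['scene','side']:
    im,d=grab_frame(n);save(n+'0',im);np.savez('/tmp/'+n,im=im,d=d)
    P=cloud(n,d)
    h=cv2.cvtColor(im,cv2.COLOR_RGB2HSV)
    m=((h[...,0]>4)&(h[...,0]<28)&(h[...,1]>130)&(h[...,2]>80)).astype(np.uint8)
    k,l,st,c=cv2.connectedComponentsWithStats(m)
    for i in range(1,k):
        if st[i,4]>25:
            q=P[(l==i)&(d>0)]; print(n,st[i],c[i].round(1),np.median(q,0).round(3),q.min(0).round(3),q.max(0).round(3),np.median(h[l==i],0))
E
```

```text
0.0 [6.24729620e-01 6.93302505e-05 2.11887343e-01] [-2.22079834e+00 -2.22071761e+00  1.15758576e-03]
scene [201  71  22  20 332] [211.6  81.1] [ 0.596 -0.466  0.088] [ 0.563 -0.499  0.064] [ 0.62  -0.451  0.112] [ 13. 171. 115.]
scene [210 102  14   5  27] [217.2 104.2] [ 0.604 -0.457  0.011] [ 0.589 -0.471  0.003] [ 0.619 -0.449  0.016] [ 13. 168.  82.]
scene [106 111  38  28 531] [125.6 127.2] [ 0.841 -0.337  0.195] [ 0.803 -0.367  0.171] [ 0.878 -0.323  0.207] [ 20. 141. 101.]
scene [101 137   8   7  48] [104.7 140. ] [ 0.896 -0.366  0.159] [ 0.886 -0.376  0.154] [ 0.904 -0.359  0.163] [ 11.  146.  124.5]
scene [ 127  146   44   49 1016] [150.3 172.5] [ 0.853 -0.338  0.015] [ 0.806 -0.412  0.003] [ 0.92  -0.286  0.147] [ 20. 142. 131.]
scene [297 151   8  11  66] [300.9 156. ] [ 0.543 -0.101  0.11 ] [ 0.533 -0.111  0.091] [0.612 0.01  0.302] [ 12. 195. 119.]
scene [121 152   8  10  65] [124.  156.6] [ 0.876 -0.298  0.158] [ 0.869 -0.314  0.151] [ 0.887 -0.286  0.161] [ 11. 146. 129.]
scene [209 286  50 106 593] [236.7 354.6] [0.873 0.205 0.047] [0.865 0.026 0.006] [0.935 0.221 0.1
[... 1406 characters left out ...]
6.8] [0.897 0.083 0.103] [0.891 0.074 0.097] [0.909 0.092 0.106] [ 10.  172.  152.5]
side [364 176  22  13 190] [375. 181.] [ 0.548 -0.174  0.089] [ 0.531 -0.202  0.086] [ 0.588 -0.1    0.14 ] [ 11. 185. 160.]
side [ 132  181   92   56 2134] [183.  207.7] [0.878 0.118 0.051] [ 0.825 -0.675 -0.749] [1.951 0.233 0.088] [ 23. 164. 127.]
side [155 189   9   8  54] [159.1 191.9] [0.897 0.159 0.103] [ 0.89  -0.341 -0.609] [1.953 0.168 0.105] [ 10.  175.5 153. ]
side [  0 217  38  26 644] [ 14.6 229.1] [0.828 0.411 0.206] [0.803 0.379 0.17 ] [0.885 0.43  0.208] [ 19. 143. 145.]
side [   6  277   95   65 2201] [ 54.3 310.9] [0.844 0.433 0.017] [0.797 0.352 0.012] [0.92  0.487 0.02 ] [ 19. 141. 135.]
```

View pics/scene0.png

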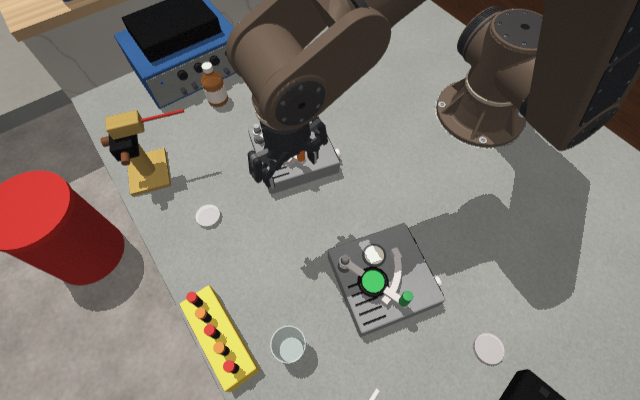

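View pics/side0.png

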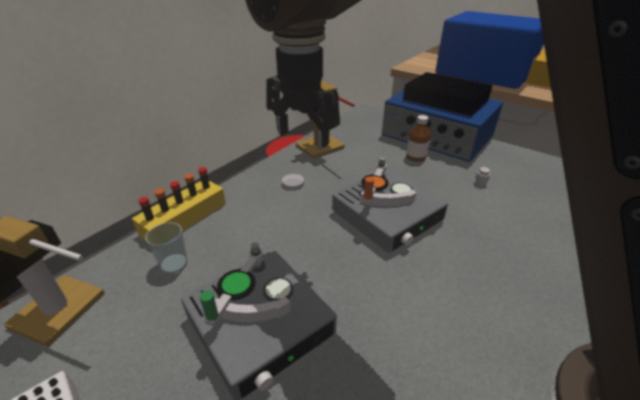

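The amber lamp is mostly hidden under the gripper in the scene view: orange knob at (301,156), and in the side view knob (369,188), filter (375,181), port (401,188). The green lamp is clear at left. I'll check the wrist camera's placement, then look from above.

```bash
python3 - <<'E'
from h import *
c=camera_info('wrist');E=np.array(c['extrinsics']);print(c['mtx'],-E[:3,:3].T@E[:3,3],E[2,:3])
z=np.load('/tmp/side.npz');P=cloud('side',z['d'])
for u,v in [(369,190),(369,180),(375,181),(401,188),(381,163)]: print(u,v,P[v,u].round(3))
E
```

```text
[[323.43882503   0.         322.87656616]
 [  0.         323.43882503 198.44596009]
 [  0.           0.           1.        ]] [0.62531146 0.06817654 0.37397526] [-0.00103989 -0.27529156 -0.96136022]
369 190 [ 0.534 -0.104  0.117]
369 180 [ 0.538 -0.107  0.138]
375 181 [ 0.562 -0.181  0.087]
401 188 [ 0.517 -0.229  0.061]
381 163 [ 0.581 -0.239  0.101]
```

>>> send_rows(offset=[[-20,-50,50],[-40,-100,100],[-40,-140,120],[-40,-140,120]], rotation=[[0,0,0],[0,0,0],[0,0,0],[0,0,0]], grip=[60,60,60,60])

```text
time: 0.6
ee_pos: [0.585, -0.143, 0.3348]
tool_rot: [2.223, 2.215, 0.002]
wrist_force: [-0.4, 0.6, -1.7]
opening: 0.0599
```

```bash
python3 - <<'E'
from h import *
im,d=grab_frame('wrist');save('w1',im);np.savez('/tmp/w1',im=im,d=d)
P=cloud('wrist',d);np.save('/tmp/w1P',P)
h=cv2.cvtColor(im,cv2.COLOR_RGB2HSV)
m=((h[...,0]>4)&(h[...,0]<28)&(h[...,1]>130)&(h[...,2]>80)).astype(np.uint8)
k,l,st,c=cv2.connectedComponentsWithStats(m)
for i in range(1,k):
    if st[i,4]>60:
        q=P[(l==i)&(d>0)]; print(st[i],c[i].round(1),np.median(q,0).round(3),q.min(0).round(3),q.max(0).round(3))
E
```

```text
[ 525    0   81   35 1675] [568.6  18.8] [0.891 0.029 0.048] [ 0.863  0.019 -0.754] [1.556 0.213 0.093]
[273 132  18  19 256] [281.2 140.6] [ 0.54  -0.111  0.136] [ 0.53  -0.121  0.123] [ 0.548 -0.101  0.138]
[286 171  36  35 999] [303.6 188.3] [ 0.56  -0.177  0.086] [ 0.537 -0.2    0.084] [ 0.583 -0.154  0.089]
[ 454  245   74   58 2151] [488.3 270.6] [ 0.853 -0.333  0.013] [ 0.629 -0.397  0.007] [ 0.921 -0.131  0.408]
[561 293  14  16 117] [567.  300.2] [ 0.877 -0.298  0.157] [ 0.871 -0.309  0.155] [ 0.884 -0.288  0.159]
```

View pics/w1.png

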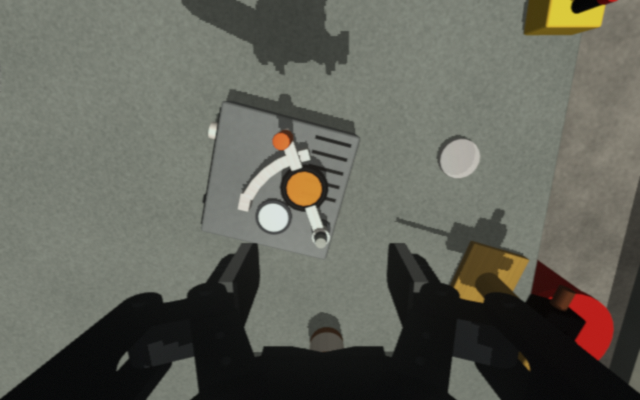

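The wrist view shows the lamp clearly: knob (281,140), filter (304,188), port (274,216), post (320,237), with the rail curving left from the arm. Next I refine the knob and post and compute waypoints.

```bash
cat > geo.py <<'E'
from h import *
z=np.load('/tmp/w1.npz');P=np.load('/tmp/w1P.npy');im=z['im']
h=cv2.cvtColor(im,cv2.COLOR_RGB2HSV)
m=(h[...,0]>4)&(h[...,0]<28)&(h[...,1]>130)&(h[...,2]>80)
def mid(b,zmin,zmax):
    a=P[b[1]:b[3],b[0]:b[2]];s=(a[...,2]>zmin)&(a[...,2]<zmax)
    return a[s],m[b[1]:b[3],b[0]:b[2]][s]
k,mk=mid((268,128,296,155),.132,.145);k=k[mk]
c,_=cv2.minEnclosingCircle(k[:,:2].astype(np.float32)*1000);print('knob',c,_,k.mean(0),np.median(k[:,2]))
f,mf=mid((284,168,325,210),.08,.095);f=f[mf]
cf,_=cv2.minEnclosingCircle(f[:,:2].astype(np.float32)*1000);print('filter',cf,_)
p,_=mid((305,222,335,250),.095,.12);print('post',p.mean(0),len(p),p.min(0),p.max(0))
E
python3 geo.py
```

```text
knob (539.13671875, -111.1605224609375) 9.574278831481934 [ 0.53933192 -0.11073799  0.13616024] 0.1361945323339396
filter (560.4989624023438, -177.3928985595703) 23.881229400634766
post [ 0.58154571 -0.24210151  0.10486418] 159 [ 0.57333566 -0.25134764  0.09508044] [ 0.58938311 -0.23515507  0.11084872]
```

>>> send_rows(offset=[[-20,15,-50],[-46,29,-110],[-46,29,-150],[-46,29,-150]], rotation=[[0,0,9],[0,0,18],[0,0,18],[0,0,18]], grip=[60,60,60,60])

```text
time: 1.15
ee_pos: [0.5374, -0.1094, 0.1797]
tool_rot: [-1.842, -2.537, 0.003]
wrist_force: [1.2, -0.6, 1.4]
opening: 0.06
```

```bash
python3 - <<'E'
from h import *
s=sense();print(s['ee_pos'],s['tool_rot'],s['wrist_force'],s['qpos'])
im,d=grab_frame('wrist');save('w2',im)
P=cloud('wrist',d);h=cv2.cvtColor(im,cv2.COLOR_RGB2HSV)
m=(h[...,0]>4)&(h[...,0]<28)&(h[...,1]>130)&(h[...,2]>80)
k=P[m&(P[...,2]>.131)&(P[...,2]<.145)&(abs(P[...,0]-.54)<.03)&(abs(P[...,1]+.11)<.03)]
print(cv2.minEnclosingCircle(k[:,:2].astype(np.float32)*1000),k.mean(0),sense()['ee_pos'])
E
```

```text
[ 0.53744538 -0.10941546  0.17965613] [-1.84156244 -2.53718846  0.00292398] [ 1.23395847 -0.61738776  1.40294764] [-3.21377888e-01  4.22757584e-01  1.78203812e+00  2.32681790e-04
  9.43575076e-01 -6.36609992e-01]
((541.3302612304688, -112.78876495361328), 9.807177543640137) [ 0.54114405 -0.11247595  0.13963407] [ 0.53886932 -0.11008838  0.18186143]
```

View pics/w2.png

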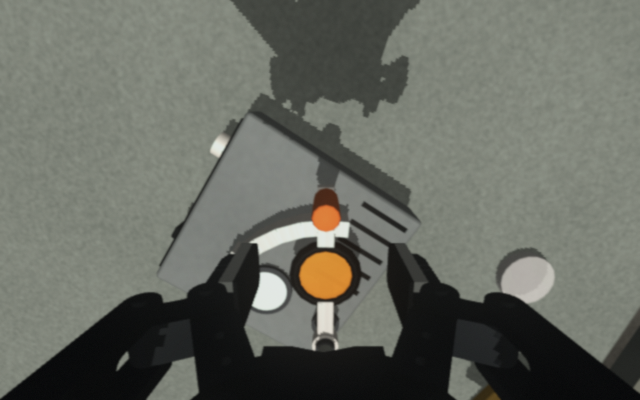

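Knob (326,217) is centred between the fingers and the arm is aligned with the tool. I'll descend and grip.

>>> send_rows(offset=[[1,-2,-35],[1,-2,-60],[1,-2,-60],[1,-2,-60],[1,-2,-60],[1,-2,-60],[1,-2,-60]], rotation=[[0,0,0],[0,0,0],[0,0,0],[0,0,0],[0,0,0],[0,0,0],[0,0,0]], grip=[55,50,40,12,12,12,12])

```text
time: 2.08
ee_pos: [0.5401, -0.113, 0.1229]
tool_rot: [1.846, 2.541, 0.0]
wrist_force: [-0.0, -0.0, -1.0]
opening: 0.0124
```

```bash
python3 - <<'E'
from h import *
s=sense();print(s['time'],s['ee_pos'],s['wrist_force'],s['torque'],s['opening'])
p=s['ee_pos'][:2]*1000
# post about 582,-244.3
post=np.array([582,-244.3]);r=p-post;print(np.hypot(*r),np.degrees(np.arctan2(r[1],r[0])))
for t in [.18,.36,.54,.72,.9,1.0,1.12]:
    R=np.array([[np.cos(t),-np.sin(t)],[np.sin(t),np.cos(t)]]);print(t,round(np.degrees(t),1),(R@r-r).round(1))
E
```

```text
2.075 [ 0.54012427 -0.11300664  0.12292685] [-0.00622767 -0.0388643  -0.99972599] [ 0.02809314 -0.02690384 -0.0629671 ] 0.012368075689193802
137.8097372524511 107.68996743463936
0.18 10.3 [-22.8  -9.6]
0.36 20.6 [-43.6 -23.2]
0.54 30.9 [-61.5 -40.2]
0.72 41.3 [-76.2 -60.2]
0.9 51.6 [-87.  -82.5]
1.0 57.3 [-91.2 -95.6]
1.12 64.2 [ -94.5 -111.8]
```

Opening of 12.4 mm is less than the 20 mm knob: nothing is held. I'll look.

```bash
python3 - <<'E'
from h import *
im,d=grab_frame('wrist')
im2,d2=grab_frame('side')
a=im[100:400,150:500]; b=cv2.resize(im2[120:260,300:460],(343,300))
save('c3',np.hstack([a,b]))
E
```

```text
(no output)
```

View pics/c3.png

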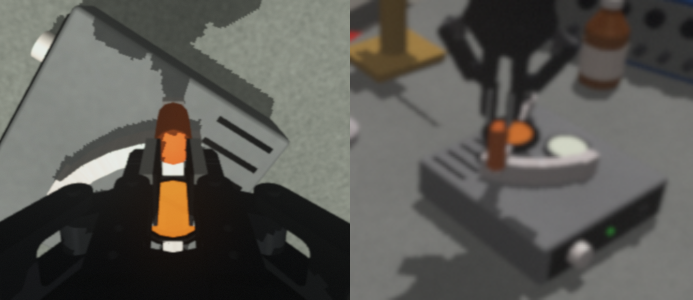

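The fingers seem to sit to the post side of, or above, the knob. Remeasure with the arm at rest, reading the camera pose before the frame.

```bash
python3 - <<'E'
from h import *
c=camera_info('wrist');E=np.array(c['extrinsics']);print('cam',-E[:3,:3].T@E[:3,3])
for n in ['wrist','side','scene']:
    im,d=grab_frame(n);P=cloud(n,d);h=cv2.cvtColor(im,cv2.COLOR_RGB2HSV)
    m=(h[...,0]>4)&(h[...,0]<28)&(h[...,1]>130)&(h[...,2]>60)
    s=m&(abs(P[...,0]-.54)<.05)&(abs(P[...,1]+.11)<.05)&(P[...,2]>.1)
    k=P[s]
    if len(k): print(n,len(k),k.min(0).round(3),k.max(0).round(3),np.median(k,0).round(3)); v,u=np.nonzero(s);print(u.min(),u.max(),v.min(),v.max())
    if n=='wrist':
        t=k[k[:,2]>k[:,2].max()-.006];print('top',t.min(0),t.max(0),cv2.minEnclosingCircle(t[:,:2].astype(np.float32)*1000))
        # dark fingers near TCP
        v=P[(d>0)&(P[...,2]<.16)&(h[...,2]<60)&(abs(P[...,0]-.54)<.05)&(abs(P[...,1]+.113)<.04)&(P[...,2]>.095)]
        if len(v): print('dark',len(v),v.min(0),v.max(0),np.median(v,0))
E
```

```text
cam [ 0.5188585  -0.04825283  0.28465473]
wrist 1704 [ 0.53  -0.127  0.1  ] [ 0.55  -0.102  0.188] [ 0.539 -0.108  0.137]
301 345 206 330
top [ 0.53457743 -0.12360484  0.18561928] [ 0.54964408 -0.11682558  0.18805736] ((542.212158203125, -120.21552276611328), 7.859777927398682)
dark 495 [ 0.52019838 -0.12682434  0.14329729] [ 0.55668456 -0.10000662  0.15999058] [ 0.54297008 -0.10639821  0.15450178]
side 147 [ 0.523 -0.117  0.1  ] [ 0.549 -0.099  0.151] [ 0.537 -0.104  0.128]
364 377 176 196
scene 94 [ 0.531 -0.115  0.1  ] [ 0.59  -0.084  0.219] [ 0.542 -0.102  0.123]
284 304 142 159
```

```bash
python3 - <<'E'
from h import *
im,d=grab_frame('wrist');P=cloud('wrist',d)
for u in (286,294,302,322,340,348,356):
    print(u,[(v,*(P[v,u]*1000).round(0).astype(int),int(im[v,u].max())) for v in range(200,320,12)])
save('c4',cv2.resize(im[180:360,220:430],None,fx=3.3,fy=3.3,interpolation=cv2.INTER_CUBIC)[:600])
E
```

```text
286 [(200, np.int64(514), np.int64(-120), np.int64(56), 138), (212, np.int64(516), np.int64(-129), np.int64(55), 139), (224, np.int64(519), np.int64(-138), np.int64(56), 107), (236, np.int64(521), np.int64(-145), np.int64(62), 78), (248, np.int64(524), np.int64(-146), np.int64(80), 186), (260, np.int64(523), np.int64(-113), np.int64(160), 29), (272, np.int64(524), np.int64(-112), np.int64(170), 29), (284, np.int64(525), np.int64(-107), np.int64(188), 30), (296, np.int64(526), np.int64(-107), np.int64(195), 25), (308, np.int64(526), np.int64(-102), np.int64(208), 26)]
294 [(200, np.int64(519), np.int64(-118), np.int64(55), 143), (212, np.int64(522), np.int64(-127), np.int64(55), 137), (224, np.int64(525), np.int64(-136), np.int64(56), 74), (236, np.int64(527), np.int64(-142), np.int64(65), 80), (248, np.int64(525), np.int64(-109), np.int64(155), 112), (260, np.int64(526), np.int64(-109), np.int64(166), 62), (272, np.int64(527), np.int64(-108), np.int64(177), 63), (284, np.int64(527), np.int64(-106), np.int64(188), 29), (296, np.int64(528), np.int64(-106), np.int64(195), 27), (308, np.
[... 2217 characters left out ...]
64(189), 27), (296, np.int64(544), np.int64(-101), np.int64(195), 26), (308, np.int64(544), np.int64(-102), np.int64(199), 27)]
356 [(200, np.int64(563), np.int64(-104), np.int64(55), 138), (212, np.int64(566), np.int64(-113), np.int64(56), 136), (224, np.int64(569), np.int64(-122), np.int64(56), 135), (236, np.int64(572), np.int64(-131), np.int64(56), 125), (248, np.int64(576), np.int64(-141), np.int64(55), 95), (260, np.int64(552), np.int64(-104), np.int64(159), 29), (272, np.int64(549), np.int64(-100), np.int64(177), 58), (284, np.int64(548), np.int64(-100), np.int64(187), 25), (296, np.int64(547), np.int64(-100), np.int64(195), 25), (308, np.int64(543), np.int64(-95), np.int64(209), 25)]
```

View pics/c4.png

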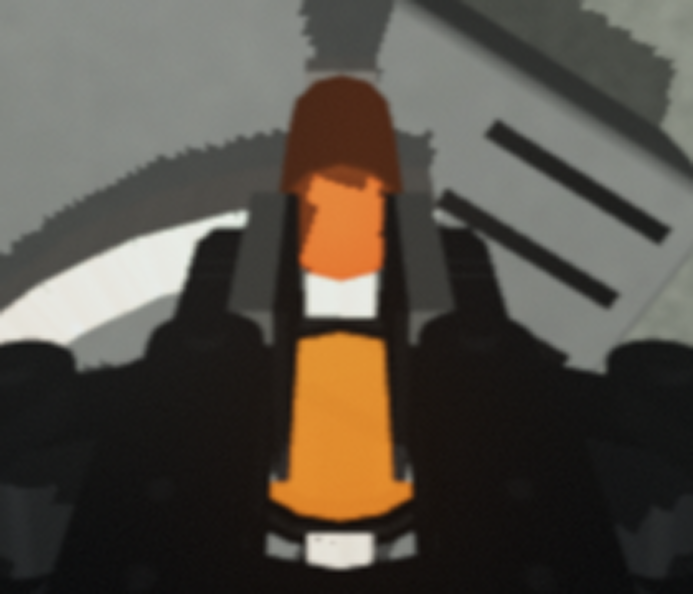

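The pads are above the knob: its top shows only 12 mm wide between them, and the finger faces end near z≈147 mm. That's higher than the stated geometry predicts, so I'll cross-check the fingertip height in the side view and in the earlier wrist frame.

```bash
python3 - <<'E'
from h import *
s=sense();print(s['ee_pos'],s['qpos'],s['opening'])
im,d=grab_frame('side');P=cloud('side',d)
for v in range(158,192,3): print(v,[(*(P[v,u]*1000).round(0).astype(int).tolist(),int(im[v,u].max())) for u in (362,366,370,374,378)])
P1=np.load('/tmp/w1P.npy');i1=np.load('/tmp/w1.npz')['im']
for u in (246,252,396,402): print(u,[(v,*(P1[v,u]*1000).round(0).astype(int).tolist()) for v in range(240,300,10)])
save('c5',cv2.resize(im[140:215,320:420],(800,600),interpolation=cv2.INTER_CUBIC))
E
```

```text
[ 0.53999442 -0.11298031  0.12249961] [-3.26017689e-01  4.98955347e-01  1.83584830e+00  8.36232394e-05
  8.06814454e-01 -6.40202320e-01] 0.011848220940840596
158 [(553, -97, 190, 32), (547, -102, 190, 32), (699, -398, 1, 105), (531, -106, 194, 90), (523, -107, 196, 28)]
161 [(553, -98, 183, 43), (547, -104, 182, 42), (690, -383, 1, 107), (529, -104, 188, 82), (521, -106, 190, 31)]
164 [(554, -101, 174, 46), (545, -101, 177, 52), (679, -364, 4, 112), (530, -106, 180, 68), (521, -107, 183, 32)]
167 [(554, -102, 166, 43), (545, -102, 170, 47), (673, -354, 1, 110), (529, -106, 173, 66), (523, -112, 172, 32)]
170 [(553, -101, 160, 44), (544, -102, 162, 45), (664, -340, 0, 113), (528, -105, 168, 65), (523, -113, 165, 36)]
173 [(554, -103, 151, 60), (546, -106, 153, 44), (655, -325, 1, 105), (527, -106, 160, 63), (522, -112, 159, 59)]
176 [(665, -298, 1, 104), (547, -110, 143, 68), (581, -189, 89, 116), (527, -106, 153, 68), (566, -200, 90, 102)]
179 [(588, -166, 90, 66), (544, -106, 139, 134), (538, -111, 139, 170), (527, -108, 145, 127), (562, -193, 87, 194)]
182 [(582, -156, 90, 47), (54
[... 293 characters left out ...]
40, -156, 90, 49)]
191 [(570, -138, 80, 122), (540, -103, 112, 82), (534, -108, 112, 83), (547, -152, 82, 112), (556, -190, 57, 58)]
246 [(240, 472, -263, 54), (250, 553, -132, 370), (260, 555, -132, 379), (270, 555, -135, 381), (280, 555, -139, 382), (290, 555, -143, 383)]
252 [(240, 481, -263, 56), (250, 555, -132, 369), (260, 555, -136, 371), (270, 555, -140, 372), (280, 555, -145, 372), (290, 555, -149, 374)]
396 [(240, 707, -288, -1), (250, 616, -133, 369), (260, 615, -134, 375), (270, 615, -138, 377), (280, 615, -141, 378), (290, 615, -146, 379)]
402 [(240, 717, -289, -3), (250, 619, -132, 369), (260, 616, -131, 380), (270, 615, -133, 386), (280, 615, -137, 387), (290, 615, -140, 388)]
```

View pics/c5.png

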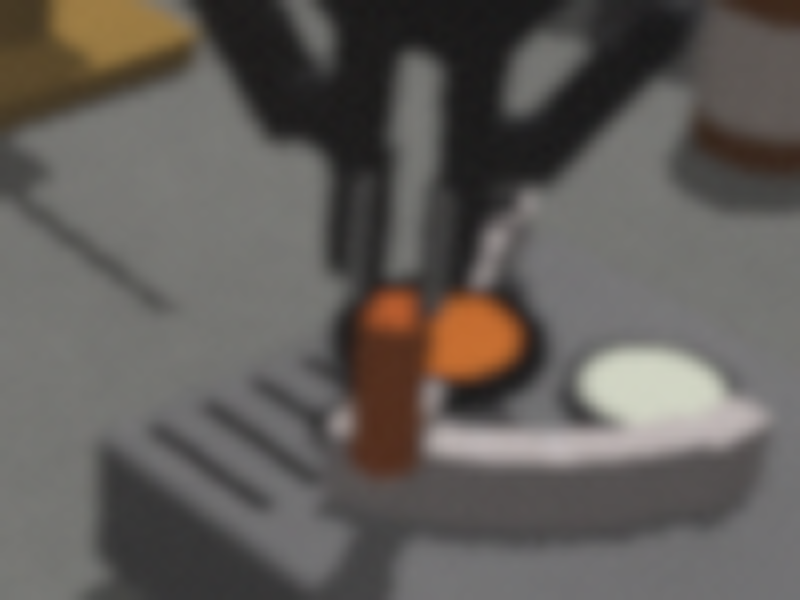

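Both views agree that the fingertips are at z≈143–147 mm, about 38 mm higher than the pose report implies, so I'll trust the images. The fingers stopped just above the knob top (z 138). I'll open and go down a further 38 mm, watching force and opening.

>>> send_rows(offset=[[0,0,0],[0,0,0],[0,1,-20],[0,1,-38],[0,1,-38],[0,1,-38],[0,1,-38],[0,1,-38],[0,1,-38]], rotation=[[0,0,0],[0,0,0],[0,0,0],[0,0,0],[0,0,0],[0,0,0],[0,0,0],[0,0,0],[0,0,0]], grip=[50,50,50,50,30,12,12,12,12])

```text
time: 3.55
ee_pos: [0.5401, -0.112, 0.085]
tool_rot: [1.846, 2.541, 0.0]
wrist_force: [-2.5, -0.4, 3.7]
opening: 0.0185
```

```bash
python3 - <<'E'
from h import *
s=sense();print(s['time'],s['ee_pos'],s['wrist_force'],s['torque'],s['opening'])
im,d=grab_frame('side');P=cloud('side',d)
for v in range(164,200,4): print(v,[(*(P[v,u]*1000).round(0).astype(int).tolist(),int(im[v,u].max())) for u in (358,362,366,370,374,378)])
E
```

```text
3.55 [ 0.54014426 -0.11199243  0.08495614] [-2.50132747 -0.3738928   3.66480805] [ 0.06534405  0.25386993 -0.03896421] 0.01852561789410908
164 [(557, -91, 177, 83), (549, -92, 180, 32), (554, -117, 166, 60), (680, -367, 2, 103), (526, -100, 184, 43), (519, -102, 186, 31)]
168 [(559, -94, 166, 32), (549, -93, 170, 32), (678, -341, 1, 92), (669, -349, 1, 123), (525, -100, 176, 61), (518, -102, 177, 31)]
172 [(559, -95, 156, 31), (551, -98, 157, 31), (666, -322, 2, 109), (659, -332, 0, 124), (528, -105, 163, 75), (519, -107, 165, 30)]
176 [(558, -96, 146, 67), (549, -97, 149, 38), (588, -183, 90, 65), (582, -192, 88, 127), (526, -104, 154, 92), (518, -107, 156, 31)]
180 [(559, -97, 135, 71), (549, -98, 139, 60), (543, -104, 138, 100), (536, -107, 139, 110), (527, -107, 143, 68), (518, -108, 146, 34)]
184 [(558, -98, 125, 58), (548, -96, 130, 58), (541, -101, 130, 85), (533, -104, 132, 86), (526, -108, 133, 66), (519, -112, 134, 46)]
188 [(558, -98, 115, 77), (548, -98, 119, 59), (540, -102, 120, 86), (534, -107, 120, 83), (524, -106, 125, 63), (518, -112, 124, 33)]
192 [(591, -157, 57, 73), (547, -98, 109, 113), (539, -101, 111, 86), (533, -108, 110, 81), (523, -105, 116, 76), (553, -185, 58, 92)]
196 [(583, -145, 56, 105), (563, -127, 75, 89), (539, -102, 100, 87), (532, -107, 100, 85), (538, -137, 80, 147), (532, -145, 78, 179)]
```

Now the knob is held (opening 18.5 mm). I'll swing about the post, with the tool turning along.

>>> send_rows(offset=[[-11.5,-4,0],[-23,-9.7,0],[-34,-16,0],[-44,-23.4,0],[-53,-31.5,0],[-62,-40.5,0],[-62,-40.5,0]], rotation=[[0,0,5],[0,0,10],[0,0,15.5],[0,0,20.6],[0,0,25.8],[0,0,31],[0,0,31]], grip=[12,12,12,12,12,12,12])

```text
time: 4.47
ee_pos: [0.4779, -0.1528, 0.0849]
tool_rot: [1.102, 2.941, -0.0]
wrist_force: [-1.4, -0.4, 5.7]
opening: 0.0183
```

```bash
python3 - <<'E'
from h import *
s=sense();print(s['time'],s['ee_pos'],s['wrist_force'],s['torque'],s['opening'],s['qpos'])
E
```

```text
4.475 [ 0.47791994 -0.15282415  0.08492376] [-1.44779712 -0.44590383  5.67697466] [0.05503639 0.33697611 0.06921173] 0.01833957656688608 [-4.41231893e-01  5.00660240e-01  1.98759257e+00  5.93049099e-05
  6.52807165e-01 -1.29516899e+00]
```

```bash
cat > chk.py <<'E'
from h import *
import sys
for n in ['wrist','side','scene']:
    P=None;c=camera_info(n)
    im,d=grab_frame(n);P=cloud(n,d)
    h=cv2.cvtColor(im,cv2.COLOR_RGB2HSV)
    m=(h[...,0]>4)&(h[...,0]<28)&(h[...,1]>120)&(h[...,2]>50)
    b=m&(abs(P[...,0]-.53)<.12)&(abs(P[...,1]+.18)<.12)
    for nm,lo,hi in [('filt',.06,.095),('knob',.1,.145)]:
        q=P[b&(P[...,2]>lo)&(P[...,2]<hi)]
        if len(q)>8:
            cc=q.mean(0);r=np.median(q,0)[:2]-np.array([.582,-.2443]);print(n,nm,len(q),np.median(q,0).round(4),'zmax',np.percentile(q[:,2],97).round(4),'theta',round(float(np.arctan2(r[1],r[0])-np.radians(107.7)),3),'r',np.hypot(*r).round(3))
    if len(sys.argv)>1 and n==sys.argv[2]: save(sys.argv[1],im)
s=sense();print(s['time'],s['ee_pos'].round(4),s['wrist_force'].round(1),s['opening'])
E
python3 chk.py
```

```text
wrist filt 1900 [ 0.521  -0.1915  0.0877] zmax 0.0899 theta 0.549 r 0.081
wrist knob 3178 [ 0.474  -0.1498  0.1366] zmax 0.1385 theta 0.543 r 0.144
side filt 119 [ 0.5381 -0.1889  0.0887] zmax 0.0911 theta 0.362 r 0.071
side knob 137 [ 0.4736 -0.1458  0.1272] zmax 0.1391 theta 0.524 r 0.146
scene filt 240 [ 0.5288 -0.1967  0.0865] zmax 0.0892 theta 0.532 r 0.071
4.625 [ 0.4782 -0.1525  0.0849] [-3.4 -0.1  6.2] 0.01795619367665867
```

The arm follows: theta ≈0.54 with the knob riding at full height. Continuing to about 1.11.

>>> send_rows(offset=[[-7.5,-10,0],[-14.7,-20,0],[-20.5,-31,0],[-25.6,-42.6,0],[-30,-55.8,0],[-32,-64,0],[-33,-71,0],[-33,-71,0]], rotation=[[0,0,5],[0,0,10.3],[0,0,15.5],[0,0,20.6],[0,0,26.3],[0,0,29.7],[0,0,32.7],[0,0,32.7]], grip=[12,12,12,12,12,12,12,12])

```text
time: 5.62
ee_pos: [0.4452, -0.2232, 0.0842]
tool_rot: [-0.231, -3.133, -0.001]
wrist_force: [1.7, 3.0, -2.2]
opening: 0.0183
```

```bash
python3 chk.py c6 side
```

```text
wrist filt 1918 [ 0.5025 -0.2325  0.0869] zmax 0.0921 theta 1.115 r 0.08
wrist knob 3050 [ 0.4384 -0.2228  0.1359] zmax 0.1378 theta 1.113 r 0.145
side filt 215 [ 0.5139 -0.2325  0.0878] zmax 0.0899 theta 1.091 r 0.069
side knob 27 [ 0.4374 -0.222   0.1315] zmax 0.1377 theta 1.109 r 0.146
scene filt 229 [ 0.5123 -0.2325  0.0856] zmax 0.0893 theta 1.094 r 0.071
scene knob 14 [ 0.4505 -0.223   0.1175] zmax 0.1355 theta 1.101 r 0.133
5.775 [ 0.4452 -0.2231  0.0844] [ 2.   2.8 -2.7] 0.018484177448885114
```

At theta ≈1.10, past the rail's end. Now lower.

>>> send_rows(offset=[[0,0,-4],[0,0,-8],[0,0,-12],[0,0,-14],[0,0,-14]], rotation=[[0,0,0],[0,0,0],[0,0,0],[0,0,0],[0,0,0]], grip=[12,12,12,12,12])

```text
time: 6.4
ee_pos: [0.445, -0.2235, 0.0705]
tool_rot: [-0.227, -3.133, -0.0]
wrist_force: [2.0, 3.3, 0.2]
opening: 0.0184
```

```bash
python3 chk.py c7 side
```

```text
wrist filt 2230 [ 0.5001 -0.2302  0.0739] zmax 0.0927 theta 1.091 r 0.083
wrist knob 2750 [ 0.4395 -0.2232  0.1231] zmax 0.1259 theta 1.115 r 0.144
side filt 223 [ 0.5131 -0.2311  0.0746] zmax 0.0847 theta 1.073 r 0.07
side knob 18 [ 0.437  -0.2221  0.1182] zmax 0.1253 theta 1.11 r 0.147
scene filt 229 [ 0.5117 -0.2318  0.0723] zmax 0.0783 theta 1.085 r 0.071
scene knob 12 [ 0.4535 -0.2205  0.1184] zmax 0.1387 theta 1.078 r 0.131
6.55 [ 0.445  -0.2235  0.0706] [ 2.2  3.2 -1.4] 0.018243449059763075
```

Down by ~13.5 mm. Ease back against the rail's end before releasing.

>>> send_rows(offset=[[1,5,0],[2,9,0],[2.5,12.5,0],[2.5,12.5,0]], rotation=[[0,0,-2],[0,0,-4],[0,0,-5.2],[0,0,-5.2]], grip=[12,12,12,12])

```text
time: 7.05
ee_pos: [0.4475, -0.2109, 0.0706]
tool_rot: [0.369, 3.12, 0.0]
wrist_force: [1.1, 1.0, -1.1]
opening: 0.0184
```

```bash
python3 chk.py
```

```text
wrist filt 2250 [ 0.5015 -0.2224  0.0738] zmax 0.0927 theta 0.996 r 0.083
wrist knob 2763 [ 0.4424 -0.2104  0.123 ] zmax 0.1264 theta 1.024 r 0.144
side filt 221 [ 0.5147 -0.2252  0.0746] zmax 0.0845 theta 0.985 r 0.07
side knob 31 [ 0.4398 -0.2082  0.1169] zmax 0.1251 theta 1.013 r 0.147
scene filt 229 [ 0.5133 -0.2264  0.0723] zmax 0.0756 theta 1.007 r 0.071
7.2 [ 0.4475 -0.2111  0.0706] [ 0.3  3.7 -0. ] 0.018576597756151253
```

>>> send_rows(offset=[[0,0,0],[0,0,0],[0,0,0],[0,0,30],[0,0,70],[0,0,120],[0,60,160],[0,60,160],[0,60,160]], rotation=[[0,0,0],[0,0,0],[0,0,0],[0,0,0],[0,0,0],[0,0,0],[0,0,0],[0,0,0],[0,0,0]], grip=[25,40,45,45,45,45,45,45,45])

```text
time: 8.32
ee_pos: [0.4475, -0.1508, 0.2306]
tool_rot: [0.367, 3.119, -0.001]
wrist_force: [0.5, 0.3, -0.2]
opening: 0.0446
```

```bash
python3 chk.py w8 wrist
```

```text
wrist filt 802 [ 0.5075 -0.217   0.0732] zmax 0.091 theta 0.911 r 0.079
wrist knob 499 [ 0.445  -0.2069  0.1225] zmax 0.1241 theta 0.995 r 0.142
side filt 242 [ 0.5132 -0.223   0.0747] zmax 0.0921 theta 0.961 r 0.072
side knob 100 [ 0.4462 -0.1998  0.1182] zmax 0.1251 theta 0.945 r 0.143
scene filt 258 [ 0.5114 -0.2228  0.0726] zmax 0.0912 theta 0.966 r 0.074
scene knob 76 [ 0.4505 -0.2016  0.1185] zmax 0.1245 theta 0.948 r 0.138
8.475 [ 0.4473 -0.1516  0.2295] [ 0.4 -0.2 -0.8] 0.04469792316089079
```

View pics/w8.png

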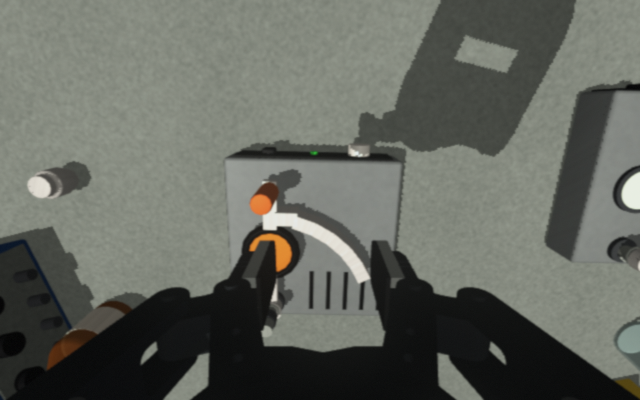

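The picture shows the arm tight against the rail's end at (270,217), with the filter at (272,250) covering the port. Knob top z is 0.123–0.124, the latched height. I'll wait a little, recheck and hand in.

>>> send_rows(offset=[[0,20,30],[0,20,30],[0,20,30],[0,20,30],[0,20,30],[0,20,30]], rotation=[[0,0,0],[0,0,0],[0,0,0],[0,0,0],[0,0,0],[0,0,0]], grip=[45,45,45,45,45,45])

```text
time: 9.22
ee_pos: [0.4475, -0.1311, 0.2602]
tool_rot: [-0.37, -3.119, -0.0]
wrist_force: [-0.3, -0.3, -0.3]
opening: 0.045
```

```bash
python3 chk.py && python3 -c "
from h import *
print(finish_job())"
```

```text
wrist filt 724 [ 0.5048 -0.2272  0.074 ] zmax 0.0901 theta 1.044 r 0.079
wrist knob 415 [ 0.4458 -0.206   0.1233] zmax 0.1249 theta 0.988 r 0.141
side filt 243 [ 0.5132 -0.2217  0.0748] zmax 0.0921 theta 0.945 r 0.072
side knob 99 [ 0.4462 -0.1995  0.1181] zmax 0.1251 theta 0.943 r 0.143
scene filt 255 [ 0.5113 -0.2222  0.0725] zmax 0.091 theta 0.959 r 0.074
scene knob 80 [ 0.4498 -0.2006  0.1188] zmax 0.124 theta 0.942 r 0.139
9.375 [ 0.4475 -0.131   0.2605] [-0.4 -0.1  0.6] 0.0451374245216183
the job is handed in; nothing more can be done
None
```

The amber filter is set over its light port and latched, and I handed the job in at about 9.4 s. I gripped the orange knob, swung the arm to about 1.1 rad and lowered it about 14 mm. Then I eased it back against the rail's end, let go and backed well clear. I never went near the green lamp, though I took no final picture of it.

**Last checks:** the knob top is about 124 mm above the bench (123 expected when latched). The last wrist picture shows the arm held at the rail's end with the filter over the port. The knob stayed within about a millimetre over the last 0.9 s, with no contact force on the robot.

**What disagreed:**
- **Missed first grasp:** the first grasp closed just above the knob. The cameras showed the fingertips about 38 mm higher than the reported tool pose and stated finger length imply. I went by the images and the second grasp held.
- **Final arm angle:** the wrist camera puts the knob at 0.99 rad and the side and scene views at about 0.94. The filter readings scatter more, from 0.95 to 1.04. I put this down to those views seeing only one side of the knob.

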